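# Turn the back-to-front stock tray round in its sleeve

### The arm

A 7-joint arm with a two-finger parallel gripper is mounted at the origin on the work surface. World frame = base frame: x ahead of the robot, y to its left, z up, the work surface at z = 0. Lengths are in m, angles in rad, forces in N, time in s.
With the tool pointing down it reaches from about 0.4 to 0.85 m from the base axis. Payload 4.5 kg.
Tool frame: the origin (TCP) lies on the centre line of the jaws, within the pads' length; the fingertips stand 11 mm ahead of it and the grasp point (between the pads) lies 8 mm behind it (robot.tcp_to_tips is the distance from the TCP to the fingertips, in m); z points along the fingers, y is the direction in which the jaws open and shut (so a half turn about z gives the same grasp; the last joint's range is limited). The gripper opens to 88 mm and grips with 3 to 60 N. Pads are 18 mm wide; open, the fingers measure 123 mm over their backs; the gripper's body (75 mm by 187 mm) begins 45 mm behind the grasp point.
Start: joints at [-1.132, 0.689, -0.195, 1.565, 0.157, 0.902, -0.215], TCP at [0.246, 0.575, 0.25] pointing down, gripper open.
Joint ranges: [-3.01, 3.01], [-0.46, 2.08], [-1.47, 1.51], [0.13, 2.56], [-1, 4.14], [0.04, 2.09], [-2.66, 2.66]. Speed limits (rad/s): [2.57, 2.57, 3.14, 3.14, 3.14, 3.14, 3.14].

### API

Orientations are given as a unit quaternion [w, x, y, z].
In Python, from plant import robot, solve_ik, read_camera, get_calibration gives the robot as it stands. The module is installed in compiled form; this text tells all that it offers. Calls block until the motion is done:
- robot.goto(position, orientation): joint-space move of the TCP to a pose.
- robot.move_l(position, orientation=None, vel=0.15, guard=None): straight line of the TCP; orientation=None keeps the orientation; vel is the mean speed in m/s. With guard (N) it stops when the force on the tool has changed by that much, and returns True; else False.
- robot.move_joints(angles): joint-space move.
- robot.move_gripper(opening): finger opening in m; the grip force is fixed at half the most; returns when the fingers have stopped.
- robot.pause(seconds).
- solve_ik(position, orientation): joint angles nearest the present ones, or None.
- read_camera(name): name is "side" or "top" or "wrist"; returns (picture, depth): 384x512x3 uint8, red, green, blue; 384x512 float32, m along the optical axis (not along the pixel's ray), 0 where there is no reading.
- get_calibration(name): a dict with "fx", "fy", "cx", "cy" (pixels), "R" (3x3) and "t" (3): a world point X has camera coordinates R X + t; the wrist camera has in their place "hand_eye" (4x4, takes a point from camera to tool coordinates, whose origin is the TCP and whose axes are the flange's). Camera axes: x right, y down, z forward; pixel columns grow to the right and rows downward; lengths in m; the calibration is good to about 2 mm. The wrist camera is an equidistant fisheye: a pixel r from the principal point sees the ray r / f radians off the axis. A picture is of the moment at which its call begins: read the wrist's pose just before it. get_calibration takes no time and is no camera call.
A pose or a line that the arm cannot do raises robot.Unreachable and nothing moves.
- robot.sign_off(): hands the job in, once; it reports no verdict.
Readings, each from a call of its own:
- robot.read_time_s(): time.
- robot.read_qpos(): joint angles.
- robot.read_qd(): joint speeds.
- robot.read_effort(): joint torques, N m.
- robot.read_position(): TCP position.
- robot.read_orientation(): TCP orientation.
- robot.read_wrist_force(): force on the tool from outside, world axes, zero at the start.
- robot.read_torque(): the same for the moment, N m.
- robot.read_finger_gap(): finger opening in m.
Only numpy, scipy, OpenCV 4.12 (cv2) and the standard library are available. Lean on these libraries where they do the work, as an engineer would, in place of code of your own. Each camera call takes 0.05 s, during which the arm holds its last target.

### The job

One of the two stock trays was put into its steel sleeve back to front, so its plain end sticks out of the mouth. Slide it all the way out, turn it end for end, and slide it back in upright, its pull outside, gently pressing past the spring catch until it is fully home with the tray's body flush with the mouth; let go of it and leave the other tray and the things on the bench where they are.

Things in the scene. Friction and masses are not known exactly. Their poses are not given: they have to be found in the camera images.
- stand: Fixed stand whose tray is in back to front (near or far one; mouths face the robot's right): plywood board with a grey steel sleeve on its far half, wire shelf above. Origin: on the bench under the middle of the sleeve's mouth; x into the sleeve, y left, z up (mm here). Board x -240..160, y -50..50; its top, z 6, is the landing before the mouth and the sleeve's floor. Shelf posts x 45 and 145, y +-45; stock on the shelf to z 190.
- stand_mouth (a point): Middle of the sleeve's mouth, 30 mm above the bench; axes as stand. Sleeve inside 60 mm wide (y -30..30), 48 mm high (6 to 54 mm above the bench), 151 mm deep from here to its solid closed back. Walls and roof 3 mm thick, roof top 57 mm above the bench.
- stand_lip (a point): Middle of the wire shelf's front edge: 25 mm in front of the mouth, 115 mm above the bench (lip up to 126 mm); 4 mm wires, 110 mm wide in y. It overhangs the mouth: a gripper coming straight down there strikes it, so lean the tool back out of the sleeve about 35 degrees.
- stand_catch (a point): Lowest point of the spring ball in the sleeve's roof (radius 12 mm, 136.5 mm behind the mouth, hanging 2.5 mm below a tray's rim). A tray going in plain end first meets it about 21 mm before home and takes about 6 to 16 N to pass; then the ball drops behind the end wall (click, force falls) and the tray runs on to the solid back.
- tray: Tray to turn: grey plastic, open, three brass fittings in it, 0.26-0.46 kg. Origin: centre of the body's underside; x from the pull towards the plain end, z up. Body 150 long (x -75..75), 56 wide, 45 high, walls 4 to 6; pull block on one end, x -75..-115, 16 wide, 24 high (mm). Starts back to front, plain end 41 to 48 mm out of the mouth. Home: x as the stand's x, origin at stand x 75 to 76, z 6.
- tray_pull (a point): Middle of the outer end of the tray's pull block, 115 mm from the tray's origin, 12 mm above its underside; when the tray is home it is 40 mm outside the mouth.
- tray_plain (a point): Middle of the outside of the tray's plain end wall, 75 mm from the tray's origin, 22.5 mm above its underside; when home it is 150 to 151 mm behind the mouth.
- stand2: The other stand, same make, sizes and frame as stand, 190 to 230 mm nearer to or farther from the robot; nothing to do there.
- tray2: The other stand's tray, same as tray, already home the right way round, pull outside; leave it alone.
- tape: Bystander: roll of white tape lying flat, 58 mm across, 24 mm high; origin on its underside.
- can: Bystander: red can, 54 mm across, 150 mm high, standing; origin on its underside.
- bottle: Bystander: white bottle, 60 mm across, 170 mm high, standing; origin on its underside.
- wrench: Bystander: steel wrench lying flat, 160 mm long; origin on its underside.
- carton: Bystander: cardboard carton, 90 x 60 x 50 mm; origin on its underside.
- jar: Bystander: amber jar with a steel lid, 60 mm across, 90 mm high; origin on its underside.
- greybox: Bystander: flat grey box, 110 x 70 x 35 mm; origin on its underside.
- glue: Bystander: small white bottle, 34 mm across, 90 mm high, standing between the two stands; origin on its underside.

How it is judged:
By the outcome, as a careful person would: the job done as asked, in the order asked, and still so for the second after the job is handed in, with the robot touching nothing.
It also fails if it takes over 72 s, if anything falls off the work surface, if the arm or the gripper's body presses on something with over 40 N, if the wrist force passes 120 N, or if a joint passes its speed limit or range.

## Working session

There is one attempt and no reset: what is moved stays moved. The work goes in short steps, each a Python script; the robot and the scene stay as the last script left them, time stands still between calls to the robot, and variables do not carry over. Pictures are saved under pics/ and viewed, and the job is handed in when it is done.

```bash
ls; mkdir -p pics; python3 - <<'E'
from plant import robot, read_camera, get_calibration
import cv2,numpy as np
print(robot.read_time_s(),robot.read_orientation(),robot.tcp_to_tips)
for n in ("side","top","wrist"):
    p,d=read_camera(n); cv2.imwrite(f"pics/a_{n}.png",cv2.cvtColor(p,cv2.COLOR_RGB2BGR)); np.save(f"pics/a_{n}.npy",d)
    print(n,get_calibration(n))
E
```

```text
pics
0.0 [-1.05608874e-04  2.00953679e-01  9.79600338e-01 -8.86240096e-04] 0.011
side {'fx': 440.9435564779575, 'fy': 440.9435564779575, 'cx': 251.57434708143572, 'cy': 188.34133221918057, 'R': array([[ 0.83460091, -0.55081227, -0.00686745],
       [-0.41429528, -0.61943391, -0.6668291 ],
       [ 0.36304372,  0.55938133, -0.74517903]]), 't': array([-0.39881841,  0.26743282,  1.32640962])}
top {'fx': 460.1796047634032, 'fy': 460.1796047634032, 'cx': 255.22700413974226, 'cy': 193.3850910406236, 'R': array([[-3.33596036e-03, -9.99993975e-01, -9.60149852e-04],
       [-9.92341096e-01,  3.42899084e-03, -1.23480330e-01],
       [ 1.23482878e-01,  5.40870671e-04, -9.92346556e-01]]), 't': array([-0.01392426,  0.51212913,  1.3979383 ])}
wrist {'fx': 297.3186396354542, 'fy': 297.3186396354542, 'cx': 254.6869727163494, 'cy': 197.77556864328477, 'hand_eye': array([[-3.72848346e-04, -9.54106740e-01, -2.99466510e-01,
         7.67099597e-02],
       [ 9.99999649e-01, -5.80408720e-04,  6.04153222e-04,
        -6.33341380e-04],
       [-7.50239634e-04, -2.99466179e-01,  9.54106621e-01,
        -1.34806560e-01],
       [ 0.00000000e+00,  0.00000000e+00,  0.00000000e+00,
         1.00000000e+00]])}
```

View pics/a_side.png

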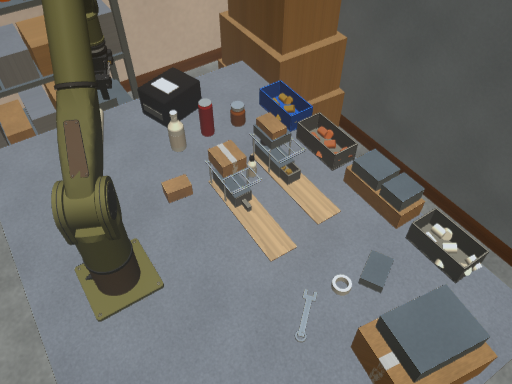

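View pics/a_top.png

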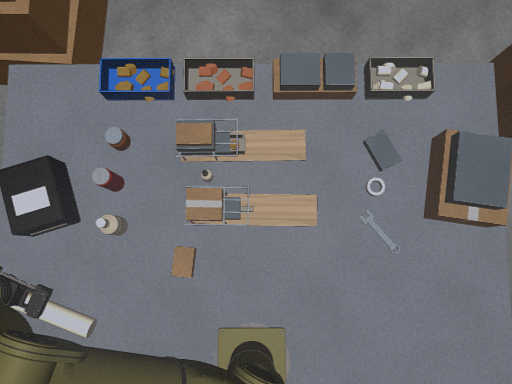

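View pics/a_wrist.png

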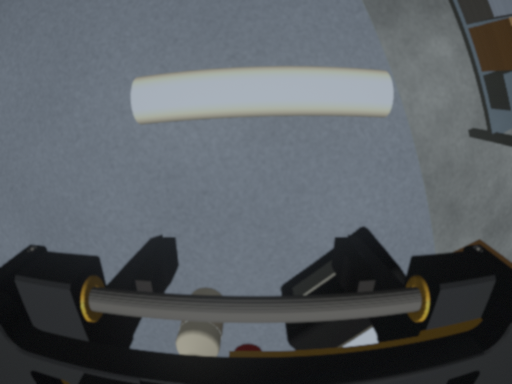

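```bash
python3 - <<'E'
import cv2
s=cv2.imread("pics/a_side.png")[100:270,190:350]; t=cv2.imread("pics/a_top.png")[105:240,165:330]
cv2.imwrite("pics/b1.png",cv2.resize(s,None,fx=3.5,fy=3.5,interpolation=cv2.INTER_CUBIC))
cv2.imwrite("pics/b2.png",cv2.resize(t,None,fx=4.4,fy=4.4,interpolation=cv2.INTER_CUBIC))
E
```

```text
(no output)
```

View pics/b1.png

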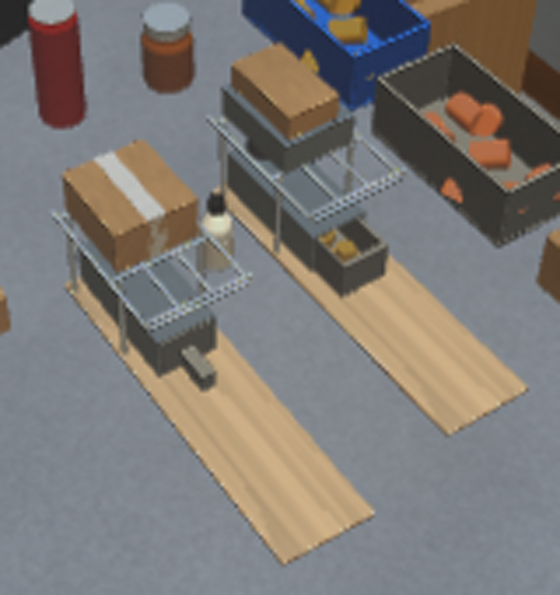

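View pics/b2.png

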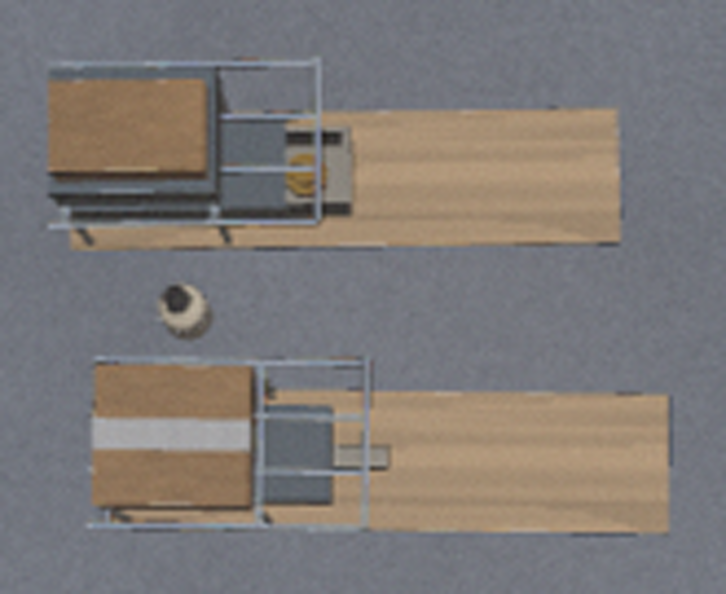

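```bash
cat > h.py <<'E'
from plant import robot, solve_ik, read_camera, get_calibration
import cv2,numpy as np
from scipy.spatial.transform import Rotation as Rot
def ray(n,uv,z):
    c=get_calibration(n);R=c["R"];t=c["t"];C=-R.T@t
    uv=np.atleast_2d(np.asarray(uv,float))
    d=np.c_[(uv[:,0]-c["cx"])/c["fx"],(uv[:,1]-c["cy"])/c["fy"],np.ones(len(uv))]@R
    return C+d*((z-C[2])/d[:,2])[:,None]
def proj(n,X):
    c=get_calibration(n);p=np.atleast_2d(X)@c["R"].T+c["t"]
    return np.c_[c["fx"]*p[:,0]/p[:,2]+c["cx"],c["fy"]*p[:,1]/p[:,2]+c["cy"]]
E
python3 - <<'E'
from h import *
for n,rois in (("top",[(242,110,320,175),(255,180,330,235)]),("side",[(285,170,345,225),(235,200,300,262)])):
    im=cv2.imread(f"pics/a_{n}.png"); hsv=cv2.cvtColor(im,cv2.COLOR_BGR2HSV)
    for x0,y0,x1,y1 in rois:
        m=cv2.inRange(hsv[y0:y1,x0:x1],(8,60,110),(25,200,255))
        nn,l,st,ce=cv2.connectedComponentsWithStats(m); k=1+np.argmax(st[1:,4]); 
        pts=np.argwhere(l==k)[:,::-1]+[x0,y0]
        cs=cv2.findContours((l==k).astype(np.uint8),cv2.RETR_EXTERNAL,cv2.CHAIN_APPROX_NONE)[0][0][:,0]+[x0,y0]
        W=ray(n,cs,0.006)[:,:2]
        r=cv2.minAreaRect((W*1000).astype(np.float32))
        print(n,r,"\n",np.round(cv2.boxPoints(r)))
        # edges in world
        ymin=W[:,1].min()
        # long edges: for bins along y
        sel=W[(W[:,1]>ymin+.02)&(W[:,1]<ymin+.10)]
        xm=sel[:,0].mean()
        for s in (sel[sel[:,0]<xm],sel[sel[:,0]>xm]):
            p=np.polyfit(s[:,1],s[:,0],1); print("long edge x at ymin",np.polyval(p,ymin),"slope",p[0],"n",len(s), np.std(s[:,0]-np.polyval(p,s[:,1])))
        e=W[np.abs(W[:,1]-ymin)<.006]; e=e[np.abs(e[:,0]-np.median(e[:,0]))<.035]
        print("end y",np.polyfit(e[:,0]-e[:,0].mean(),e[:,1],1),e[:,0].mean())
E
```

```text
top ((671.5487670898438, -74.64166259765625), (202.07485961914062, 98.17960357666016), 89.79792785644531) 
 [[ 622. -176.]
 [ 720. -176.]
 [ 721.   26.]
 [ 623.   27.]]
long edge x at ymin 0.6256996159310864 slope -0.004299813455378865 n 25 0.0006101402440475722
long edge x at ymin 0.7202717729239136 slope 0.0035920981165548658 n 25 7.377764055609926e-17
end y [ 0.05033626 -0.17410081] 0.6726633663581342
top ((464.01190185546875, -111.17607116699219), (192.8423309326172, 97.95856475830078), 89.80213928222656) 
 [[ 415. -207.]
 [ 513. -208.]
 [ 513.  -15.]
 [ 415.  -15.]]
long edge x at ymin 0.413165479969588 slope 0.03926873991273303 n 26 0.0009025070593631901
long edge x at ymin 0.5094725881843295 slope 0.003452035674445798 n 25 8.116026465331079e-17
end y [-0.01964227 -0.20682117] 0.46194087266929845
side ((669.1986694335938, -71.34723663330078), (101.01074981689453, 213.6056365966797), 0.5017388463020325) 
 [[ 618.   35.]
 [ 620. -179.]
 [ 721. -178.]
 [ 719.   36.]]
long edge x at ymin 0.6198657224467807 slope 0.00017009532883087154 n 15 0.0007729278961560341
long edge x at ymin 0.719379650968013 slope -0.02085804638017688 n 16 0.0009407937003259612
end y [-0.00680363 -0.17588916] 0.6697730525296739
side ((461.7469482421875, -88.29985046386719), (242.8321533203125, 100.77448272705078), 89.06761169433594) 
 [[ 409. -209.]
 [ 510. -211.]
 [ 514.   32.]
 [ 413.   34.]]
long edge x at ymin 0.41108898493615226 slope 0.01355923050927133 n 19 0.0012091483104322536
long edge x at ymin 0.5069689344660334 slope 0.025418933191273817 n 18 0.0009699479006880985
end y [-0.02225248 -0.20790672] 0.4601653130110006
```

```bash
cat >> h.py <<'E'
M=np.array([0.671,0.064,0.0]); YAW=0.0   # stand mouth on bench, yaw error
def S(x,y,z):  # stand mm -> world m
    c,s=np.cos(np.pi/2+YAW),np.sin(np.pi/2+YAW)
    return M+np.array([c*x-s*y,s*x+c*y,z])/1000
def Q(lean,flip=False,spin=0):
    # lean deg: hand tipped back out of sleeve; tool x outward (or inward if flip); spin extra about vertical
    t=np.radians(lean)
    z=np.array([0,np.sin(t),-np.cos(t)]);x=np.array([0,-np.cos(t),-np.sin(t)])
    if flip:x=-x
    R=np.c_[x,np.cross(z,x),z]
    R=Rot.from_euler('z',YAW+np.radians(spin)).as_matrix()@R
    q=Rot.from_matrix(R).as_quat();return [q[3],q[0],q[1],q[2]]
def P(x,y,z,lean): # world TCP for grasp point (8mm behind TCP) at stand x,y,z mm
    t=np.radians(lean);return S(x+8*np.sin(t),y,z-8*np.cos(t))
E
python3 - <<'E'
from h import *
for f in (0,1):
  for lean,x,z in ((38,-33,30),(38,-200,30),(38,-60,120),(0,-120,35),(0,-120,120),(0,-230,120)):
    for sp in (0,):
      q=solve_ik(S(x,0,z),Q(lean,f,sp)); print(f,lean,x,z,None if q is None else np.round(q,2))
E
```

```text
0 38 -33 30 [ 0.16  1.15  0.02  1.46 -0.91  0.9  -2.25]
0 38 -200 30 [ 0.3   1.23  0.23  1.25 -0.9   1.2  -2.16]
0 38 -60 120 [ 0.1   1.04  0.23  1.45 -0.98  1.12 -2.25]
0 0 -120 35 [ 0.39  1.14 -0.78  1.51  0.96  0.9   2.42]
0 0 -120 120 [ 0.4   1.02 -0.8   1.49  0.82  0.99  2.51]
0 0 -230 120 [-0.2   1.11  0.87  1.47 -0.94  1.01 -2.23]
1 38 -33 30 [ 0.53  1.26 -0.76  1.44  0.1   0.7   0.11]
1 38 -200 30 [ 0.71  1.31 -0.76  1.22  0.13  0.99  0.27]
1 38 -60 120 [ 0.55  1.13 -0.74  1.42  0.    0.83  0.14]
1 0 -120 35 [ 0.05  1.03 -0.07  1.53  0.11  0.59 -0.07]
1 0 -120 120 [ 0.03  0.91 -0.02  1.51  0.03  0.72 -0.01]
1 0 -230 120 [ 0.21  0.93 -0.07  1.45  0.08  0.77  0.11]
```

```bash
cat >> h.py <<'E'
def snap(tag):
    pos=robot.read_position();q=robot.read_orientation()
    p,d=read_camera("wrist");cv2.imwrite(f"pics/{tag}.png",cv2.cvtColor(p,cv2.COLOR_RGB2BGR))
    np.savez(f"pics/{tag}.npz",pos=pos,q=q,d=d)
def wcam(tag):
    f=np.load(f"pics/{tag}.npz");q=f["q"];T=np.eye(4);T[:3,:3]=Rot.from_quat([q[1],q[2],q[3],q[0]]).as_matrix();T[:3,3]=f["pos"]
    return T@get_calibration("wrist")["hand_eye"]
def wray(tag,uv,z):
    T=wcam(tag);c=get_calibration("wrist");uv=np.atleast_2d(np.asarray(uv,float))
    a=(uv[:,0]-c["cx"])/c["fx"];b=(uv[:,1]-c["cy"])/c["fy"];r=np.hypot(a,b)+1e-9
    d=np.c_[np.sin(r)*a/r,np.sin(r)*b/r,np.cos(r)]@T[:3,:3].T
    return T[:3,3]+d*((z-T[2,3])/d[:,2])[:,None]
def toS(W):
    W=np.atleast_2d(W)-M;c,s=np.cos(np.pi/2+YAW),np.sin(np.pi/2+YAW)
    return np.c_[c*W[:,0]+s*W[:,1],-s*W[:,0]+c*W[:,1],W[:,2]]*1000
E
python3 - <<'E'
from h import *
p=robot.read_position()
robot.move_l([p[0],p[1],0.38],vel=0.25)
robot.goto(S(-200,0,330),Q(0,True)); print(robot.read_time_s())
robot.goto(S(-150,0,150),Q(38,True)); print(robot.read_time_s(),robot.read_qpos(),robot.read_wrist_force())
snap("w1")
E
```

```text
3.7417
4.5167 [ 0.38688776  1.02061875 -0.12286327  1.32285227 -0.59160947  1.10545448
  0.66670191] [-0.37261644  0.46487911  0.29882405]
```

View pics/w1.png

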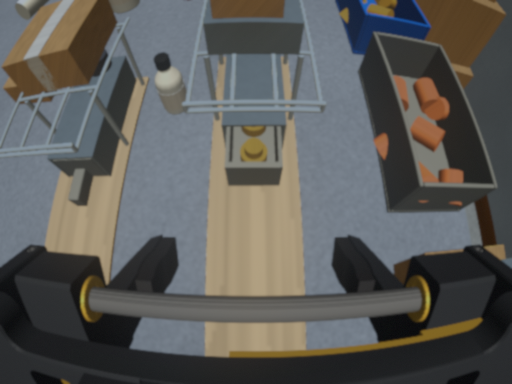

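```bash
python3 - <<'E'
from h import *
im=cv2.imread("pics/w1.png"); hsv=cv2.cvtColor(im,cv2.COLOR_BGR2HSV)
m=cv2.inRange(hsv,(8,60,100),(25,200,255))
L=[];Rr=[]
for v in range(130,236,5):
    u=np.where(m[v,195:310])[0]+195
    L.append((u.min()-.5,v));Rr.append((u.max()+.5,v))
a=toS(wray("w1",L,.006));b=toS(wray("w1",Rr,.006))
for e in(a,b):
    p=np.polyfit(e[:,0],e[:,1],1);print(p,np.std(e[:,1]-np.polyval(p,e[:,0])))
print(np.round(np.c_[L,a[:,:2],Rr,b[:,:2]],1)[::3])
c=im[100:195,210:300];cv2.imwrite("pics/w1c.png",cv2.resize(c,None,fx=6,fy=6,interpolation=cv2.INTER_CUBIC))
E
```

```text
[3.52018087e-03 4.74091817e+01] 0.32472818729240177
[ 8.99883568e-03 -4.92115654e+01] 0.3121581816647473
[[ 213.5  130.    27.9   47.5  293.5  130.    28.2  -49.1]
 [ 212.5  145.     6.7   47.3  294.5  145.     6.9  -49. ]
 [ 211.5  160.   -13.3   47.2  295.5  160.   -13.1  -49. ]
 [ 210.5  175.   -32.3   47.2  296.5  175.   -32.1  -49. ]
 [ 209.5  190.   -50.4   47.2  297.5  190.   -50.2  -49.2]
 [ 208.5  205.   -67.8   47.3  298.5  205.   -67.6  -49.4]
 [ 207.5  220.   -84.6   47.6  299.5  220.   -84.4  -49.7]
 [ 207.5  235.  -100.9   46.8  300.5  235.  -100.7  -50. ]]
```

View pics/w1c.png

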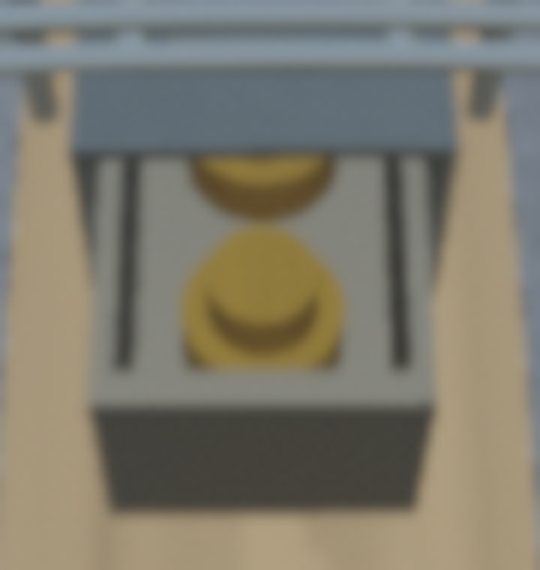

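```bash
python3 - <<'E'
from h import *
f=lambda l,z:print(np.round(toS(wray("w1",np.array(l)/6+[209.6,99.6],z)),1).tolist())
f([(75,152),(455,152)],.057)
f([(95,407),(433,407)],.051)
f([(112,508),(415,508)],.006)
E
```

```text
[[-0.0, 30.8, 57.0], [0.1, -33.1, 57.0]]
[[-45.3, 25.9, 51.0], [-45.2, -28.1, 51.0]]
[[-43.6, 26.7, 6.0], [-43.5, -28.7, 6.0]]
```

```bash
sed -i 's/M=np.array(\[0.671/M=np.array([0.672/' h.py; python3 - <<'E'
from h import *
L=38;q=Q(L,True);t=np.radians(L)
robot.goto(P(-31-100*np.sin(t),0,33+100*np.cos(t),L),q)
print(robot.read_time_s(),robot.read_qpos().round(2) if hasattr(robot.read_qpos(),'round') else 0,robot.read_finger_gap())
print(robot.move_l(P(-31,0,33,L),vel=0.12,guard=15),toS(robot.read_position()))
snap("w2")
robot.move_gripper(0.03)
print(robot.read_finger_gap(),robot.read_wrist_force(),robot.read_time_s())
snap("w3")
E
```

```text
4.975 [ 0.32  1.06 -0.16  1.41 -0.64  0.96  0.68] 0.08817329168570114
False [[-27.12128958  -0.67947575  27.16884759]]
0.055331990724635446 [-1.19511197 -0.99821676  1.5991087 ] 6.5917
```

View pics/w3.png

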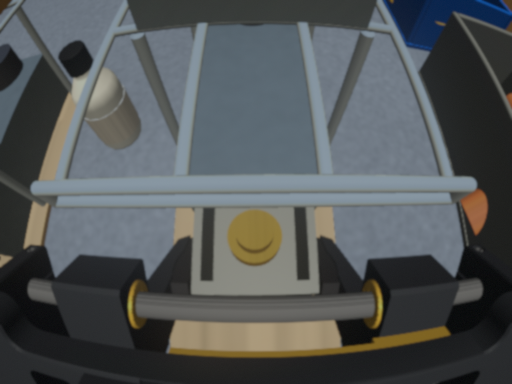

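```bash
python3 - <<'E'
from h import *
L=38;t=np.radians(L)
print(robot.move_l(P(-196,0,33.5,L),vel=0.12,guard=30),toS(robot.read_position()),robot.read_wrist_force(),robot.read_time_s())
robot.move_gripper(0.086)
robot.move_l(P(-196-90*np.sin(t),0,33+90*np.cos(t),L),vel=0.15)
robot.goto(S(-230,0,200),Q(0,True))
snap("w4");print(robot.read_time_s(),robot.read_qpos())
E
```

```text
False [[-1.91099132e+02 -1.80500847e-02  2.70191994e+01]] [-0.08206769 -0.87047924 -1.60557803] 8.1667
10.1583 [ 0.04160369  0.85415133  0.27593318  1.40304208 -0.26024773  0.9235677
  0.38583907]
```

View pics/w4.png

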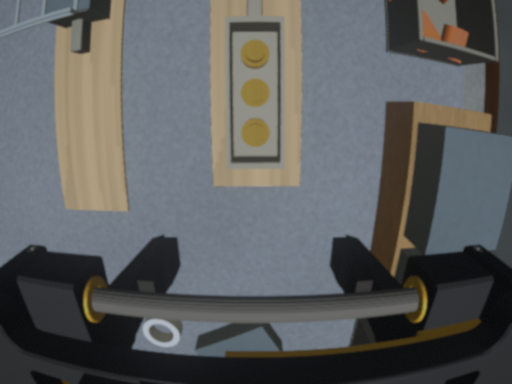

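```bash
python3 - <<'E'
from h import *
im=cv2.imread("pics/w4.png");cv2.imwrite("pics/w4c.png",cv2.resize(im[0:195,200:310],None,fx=3,fy=3))
print(np.round(toS(wray("w4",[(228.5,168),(285,168),(228.5,16.5),(284.5,16)],.051)),1))
print(np.round(toS(wray("w4",[(212,186),(300,186)],.006)),1))
E
```

```text
[[-209.    25.3   51. ]
 [-208.8  -29.9   51. ]
 [ -60.3   24.9   51. ]
 [ -59.4  -27.9   51. ]]
[[-239.4   48.9    6. ]
 [-239.   -52.7    6. ]]
```

View pics/w4c.png

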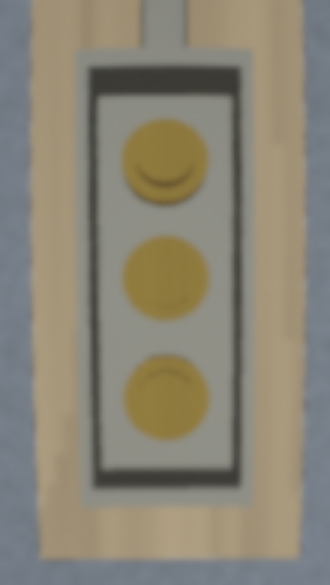

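```bash
sed -i 's/YAW=0.0 /YAW=0.005 /' h.py; python3 - <<'E'
from h import *
q=Q(0,True)
robot.goto(P(-133,0,110,0),q)
print(robot.move_l(P(-133,0,33,0),vel=0.12,guard=15),robot.read_wrist_force())
robot.move_gripper(0.03);print(robot.read_finger_gap(),robot.read_wrist_force(),robot.read_time_s())
robot.move_l(P(-133,0,150,0),vel=0.15)
print(robot.read_wrist_force(),robot.read_torque())
robot.move_l(P(-215,20,150,0),vel=0.2)
print(robot.read_qpos(),robot.read_time_s())
for sp in range(-180,181,30):
    a=solve_ik(P(-215,20,150,0),Q(0,True,sp)); print(sp,None if a is None else np.round(a,2))
E
```

```text
False [-0.20430736 -0.16139286  0.15107443]
0.05554725427477774 [-2.03813233 -0.20675285  4.70271765] 12.1167
[-0.49316943  0.08614229 -4.81320437] [-0.09177718  0.09558075 -0.009963  ]
[ 0.03474355  0.89250838  0.24526826  1.51942149 -0.27765648  0.76487596
  0.39723342] 13.625
-180 [ 0.69  1.17 -1.26  1.48  1.13  1.32  2.48]
-150 [-0.25  1.08  0.93  1.54 -0.96  1.03 -1.67]
-120 [-0.22  1.03  0.82  1.53 -0.87  0.97 -1.22]
-90 [-0.16  0.98  0.68  1.53 -0.73  0.89 -0.8 ]
-60 [-0.1   0.94  0.54  1.53 -0.59  0.84 -0.39]
-30 [-0.04  0.91  0.39  1.52 -0.44  0.79  0.01]
0 [ 0.03  0.89  0.25  1.52 -0.28  0.76  0.4 ]
30 [ 0.11  0.88  0.1   1.51 -0.12  0.75  0.78]
60 [ 0.18  0.87 -0.04  1.51  0.05  0.76  1.17]
90 [ 0.26  0.88 -0.19  1.51  0.21  0.78  1.56]
120 [ 0.33  0.89 -0.34  1.5   0.36  0.81  1.96]
150 [ 0.4   0.91 -0.48  1.5   0.5   0.86  2.37]
180 [ 0.69  1.17 -1.26  1.48  1.13  1.32  2.48]
```

```bash
python3 - <<'E'
from h import *
for sp in (45,90,135,155,168,180):
    robot.goto(P(-215,20,150,0),Q(0,True,sp))
    print(sp,np.round(robot.read_qpos(),2),robot.read_finger_gap(),robot.read_time_s())
# where: tray x offset: gripped 1.5mm nearer pull side
for x,z in ((-113,150),(-113,34)):
    a=solve_ik(P(x,0,z,0),Q(0,True,180));print(np.round(a,2) if a is not None else None)
p,d=read_camera("side");cv2.imwrite("pics/s2.png",cv2.cvtColor(p,cv2.COLOR_RGB2BGR))
E
```

```text
45 [ 0.14  0.88  0.03  1.51 -0.04  0.75  0.98] 0.05595628744261359 14.2333
90 [ 0.25  0.88 -0.19  1.51  0.21  0.78  1.56] 0.05619032196802909 14.85
135 [ 0.36  0.9  -0.41  1.5   0.43  0.83  2.16] 0.0555676826224149 15.475
155 [ 0.41  0.91 -0.5   1.5   0.52  0.87  2.44] 0.055732070611711794 15.85
168 [ 0.44  0.93 -0.56  1.49  0.58  0.89  2.62] 0.0559017120366328 16.15
180 [ 0.63  1.08 -1.04  1.48  0.98  1.16  2.56] 0.05593167440937901 16.6833
[ 0.47  1.08 -1.04  1.47  0.97  1.16  2.42]
[ 0.44  1.22 -0.95  1.5   1.11  1.02  2.34]
```

View pics/s2.png

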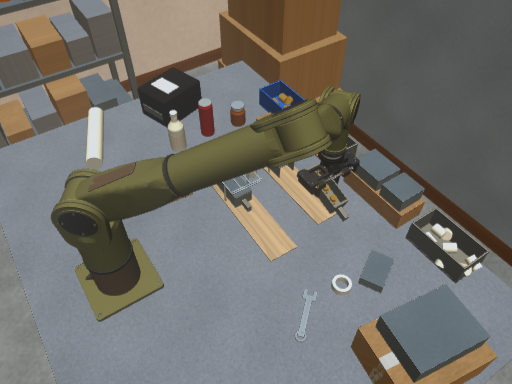

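```bash
python3 - <<'E'
from h import *
q=Q(0,True,180)
robot.move_l(P(-112,0,150,0),q,vel=0.15)
robot.move_l(P(-112,0,45,0),q,vel=0.15)
print(robot.move_l(P(-112,0,33,0),q,vel=0.04,guard=8),toS(robot.read_position()),robot.read_wrist_force())
robot.move_gripper(0.086)
robot.move_l(P(-112,0,140,0),q,vel=0.2)
robot.move_l(P(-230,0,200,0),q,vel=0.25)
snap("w5");print(robot.read_time_s(),robot.read_qpos())
E
```

```text
True [[-111.17237191   -0.95546767   25.85645363]] [ 0.60587004 -0.20533334  4.09233377]
20.8167 [ 0.64966373  1.0693641  -1.13803919  1.36692934  0.9675489   1.30581732
  2.62857303]
```

View pics/w5.png

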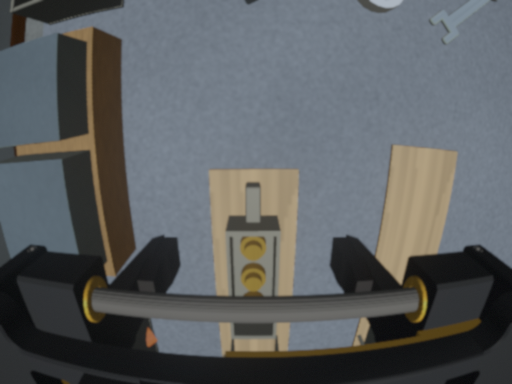

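```bash
python3 - <<'E'
from h import *
print(np.round(toS(wray("w5",[(246,183),(260,183)],.030)),1),np.round(toS(wray("w5",[(228,217.),(280.5,217.)],.051)),1),np.round(toS(wray("w5",[(209,170.),(299,170.)],.006)),1))
robot.goto(P(-250,0,280,0),Q(0,True,90))
robot.goto(P(-260,0,180,38),Q(38,True))
snap("w6");print(robot.read_time_s(),robot.read_qpos())
E
```

```text
[[-229.9   -8.4   30. ]
 [-229.9    5.9   30. ]] [[-200.7  -26.    51. ]
 [-200.7   26.1   51. ]] [[-238.6  -50.     6. ]
 [-238.6   49.5    6. ]]
23.0083 [ 0.72227392  1.13483913 -0.70176707  1.09616022 -0.00228524  1.25576505
  0.31428138]
```

View pics/w6.png

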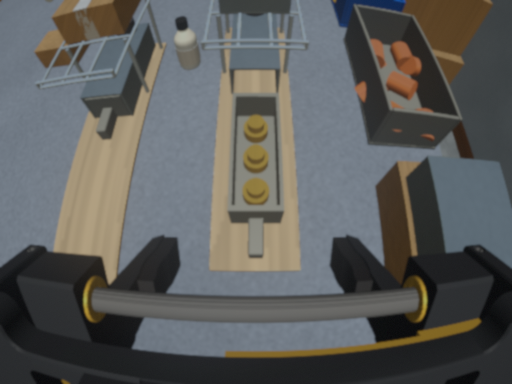

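```bash
python3 - <<'E'
from h import *
im=cv2.imread("pics/w6.png");cv2.imwrite("pics/w6c.png",cv2.resize(im[80:275,205:305],None,fx=4,fy=4,interpolation=cv2.INTER_CUBIC)[::1][:780])
im=cv2.imread("pics/w5.png");cv2.imwrite("pics/w5c.png",cv2.resize(im[160:260,205:305],None,fx=4,fy=4,interpolation=cv2.INTER_CUBIC))
E
```

```text
(no output)
```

View pics/w6c.png

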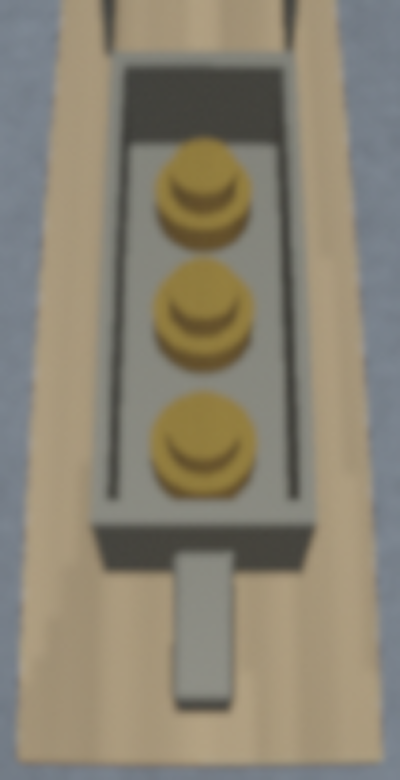

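View pics/w5c.png

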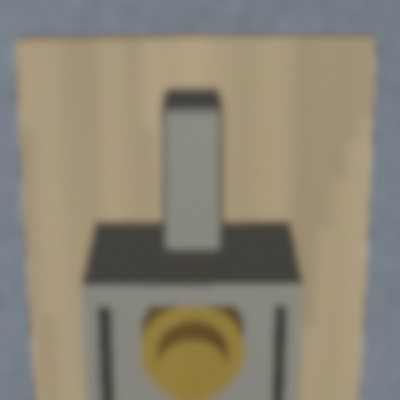

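```bash
python3 - <<'E'
from h import *
f=lambda l,z:print(np.round(toS(wray("w6",np.array(l)/4+[204.6,79.6],z)),1).tolist())
f([(93,525),(314,525),(110,53),(294,53)],.051);f([(176,698),(231,698)],.030);f([(20,762),(382,762)],.006)
f([(50,300),(340,300),(34,500),(361,500)],.006)
E
```

```text
[[-186.2, 25.4, 51.0], [-186.1, -28.9, 51.0], [-36.8, 26.8, 51.0], [-36.5, -28.9, 51.0]]
[[-225.4, 5.1, 30.0], [-225.4, -8.9, 30.0]]
[[-239.7, 47.9, 6.0], [-239.4, -50.6, 6.0]]
[[-98.3, 45.9, 6.0], [-98.0, -44.1, 6.0], [-164.0, 47.1, 6.0], [-163.7, -47.4, 6.0]]
```

```bash
python3 - <<'E'
from h import *
L=38;q=Q(L,True);t=np.radians(L)
robot.goto(P(-172-100*np.sin(t),-0.5,33+100*np.cos(t),L),q)
print(robot.move_l(P(-172,-0.5,33,L),q,vel=0.12,guard=12),toS(robot.read_position()))
robot.move_gripper(0.03);print(robot.read_finger_gap(),robot.read_wrist_force(),robot.read_time_s())
print(robot.move_l(P(-150,-0.5,33.3,L),q,vel=0.08,guard=12),toS(robot.read_position()),robot.read_wrist_force())
snap("w7")
E
```

```text
False [[-168.07890741   -1.27185842   27.43828152]]
0.05576918463748499 [-0.19609684  0.37793259  1.3744312 ] 24.9417
True [[-163.0204143    -0.78916717   26.8432127 ]] [0.55647995 2.8962979  2.2948697 ]
```

View pics/w7.png

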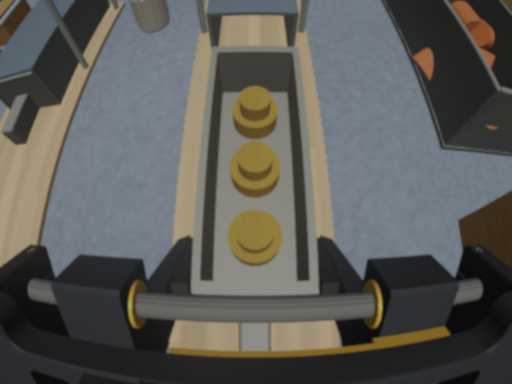

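```bash
python3 - <<'E'
from h import *
L=38;q=Q(L,True)
for x in (-150,-130,-110):
    r=robot.move_l(P(x,-0.3,33.5,L),q,vel=0.05,guard=14);print(r,toS(robot.read_position()),np.round(robot.read_wrist_force(),1),robot.read_time_s())
    if r: break
snap("w8")
E
```

```text
True [[-163.09417444   -0.71060121   26.85063996]] [-0.  -1.4  2.9] 25.425
```

View pics/w8.png

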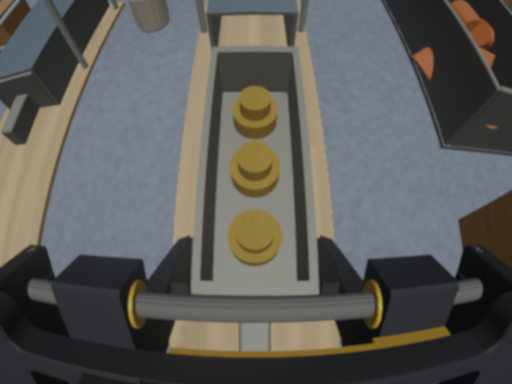

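```bash
python3 - <<'E'
from h import *
L=38;q=Q(L,True)
for x in (-165,-162,-159,-156):
    r=robot.move_l(P(x,-0.3,33.8,L),q,vel=0.03,guard=22);print(r,np.round(toS(robot.read_position()),1),np.round(robot.read_wrist_force(),1),np.round(robot.read_torque(),2),robot.read_time_s())
    if r: break
E
```

```text
False [[-161.6   -0.4   26.9]] [ 0.9 -2.2  0.3] [-0.94 -0.1  -0.03] 25.725
False [[-156.6    0.3   26.9]] [-0.5  0.1 -1.9] [-0.92  0.03 -0.11] 25.975
False [[-153.1    0.2   27.1]] [ 0.6  1.  -2.3] [-0.99 -0.01 -0.03] 26.225
False [[-1.503e+02  1.000e-01  2.730e+01]] [ 0.4 -0.2 -1.9] [-1.04  0.08 -0.  ] 26.475
```

```bash
python3 - <<'E'
from h import *
L=38;q=Q(L,True)
for x in (-145,-133,-120,-100,-80,-55,-31):
    r=robot.move_l(P(x,0,33.8,L),q,vel=0.05,guard=18);print(r,np.round(toS(robot.read_position()),1),np.round(robot.read_wrist_force(),1),robot.read_time_s())
    if r: break
snap("w9")
E
```

```text
False [[-139.1    0.4   27.4]] [-0.1 -0.2 -3.8] 26.8417
False [[-127.3    0.2   27.5]] [-0.6 -0.4 -4.1] 27.2333
False [[-114.3    0.2   27.5]] [-0.   0.5 -3.3] 27.6417
False [[-94.7   0.1  27.4]] [-0.2 -0.4 -2.7] 28.1917
False [[-74.7   0.1  27.4]] [-0.1 -0.3 -2.7] 28.7417
False [[-50.    0.1  27.3]] [ 0.4 -0.1 -3.4] 29.3917
False [[-26.    0.1  27.4]] [-0.3  0.1 -3. ] 30.025
```

View pics/w9.png

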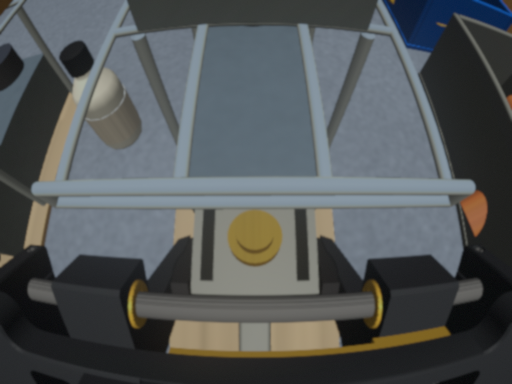

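```bash
python3 - <<'E'
from h import *
L=38;q=Q(L,True);t=np.radians(L)
robot.move_gripper(0.086)
robot.move_l(P(-31-90*np.sin(t),0,33+90*np.cos(t),L),q,vel=0.15)
robot.move_gripper(0.0)
robot.goto(S(-125,0,90),q)
snap("w10")
robot.move_l(S(-114,0,24),q,vel=0.12,guard=15)
print(robot.read_finger_gap(),toS(robot.read_position()),robot.read_time_s())
for x in (-100,-90,-80,-75):
    r=robot.move_l(S(x,0,24),q,vel=0.03,guard=20);print(r,np.round(toS(robot.read_position()),1),np.round(robot.read_wrist_force(),1),robot.read_time_s())
    if r: break
E
```

```text
0.0003754485584233888 [[-113.82344764   -0.30100666   24.07504424]] 33.7583
False [[-100.    0.   24.]] [ 0.3 -0.8 -0.8] 34.375
False [[-89.4   0.4  23.9]] [-0.7  0.7 -1.5] 34.8583
False [[-78.9   0.3  24.1]] [ 0.3  0.1 -1. ] 35.3417
False [[-74.6  -0.1  24.1]] [ 0.6  0.4 -0.5] 35.6583
```

View pics/w10.png

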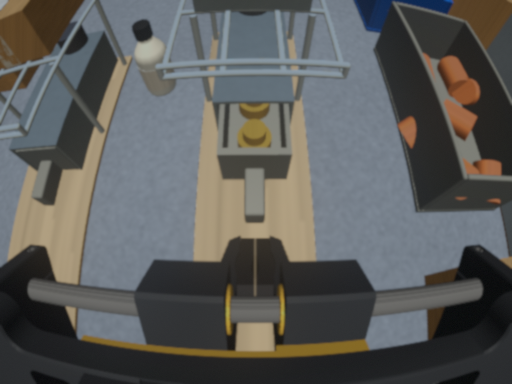

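```bash
python3 - <<'E'
from h import *
L=38;q=Q(L,True)
for x in (-72,-69,-66,-63,-60,-57,-55,-53,-51):
    r=robot.move_l(S(x,0,24),q,vel=0.015,guard=26);print(r,np.round(toS(robot.read_position()),1),np.round(robot.read_wrist_force(),1),robot.read_time_s())
    if r: break
E
```

```text
False [[-72.4  -0.3  24. ]] [ 0.4 -3.4  0.1] 36.0083
False [[-71.5  -0.7  23.9]] [-0.5 -7.3  3. ] 36.3583
False [[-70.8  -1.   23.9]] [ -1.9 -13.    6.6] 36.7083
False [[-69.8  -1.8  23.9]] [ -2.6 -15.9   9.7] 37.0583
False [[-67.3  -2.5  23.9]] [ -0.8 -16.9   8.7] 37.4083
False [[-66.4  -2.6  23.8]] [ -2.5 -21.1  11.9] 37.7583
False [[-63.6  -2.6  23.9]] [ -1.8 -17.4   9.2] 38.0417
False [[-58.5  -2.3  24. ]] [  0.4 -10.9   3.8] 38.325
False [[-52.3  -0.5  24.1]] [ 0.3 -1.8 -0.8] 38.6083
```

```bash
python3 - <<'E'
from h import *
L=38;q=Q(L,True)
for x in (-49,-46,-43,-40,-37):
    r=robot.move_l(S(x,0,24),q,vel=0.015,guard=20);f=robot.read_wrist_force();print(r,np.round(toS(robot.read_position()),1),np.round(f,1),robot.read_time_s())
    if r or f[1]<-22: break
snap("w11")
E
```

```text
False [[-51.   -0.1  23.9]] [-0.7 -8.2  4.3] 38.8917
False [[-50.8  -0.2  23.8]] [ -3.  -14.9   8.6] 39.2417
False [[-50.6  -0.2  23.8]] [ -6.6 -21.5  13.8] 39.5917
False [[-50.4  -0.3  23.7]] [ -9.1 -27.3  19.6] 39.9417
```

View pics/w11.png

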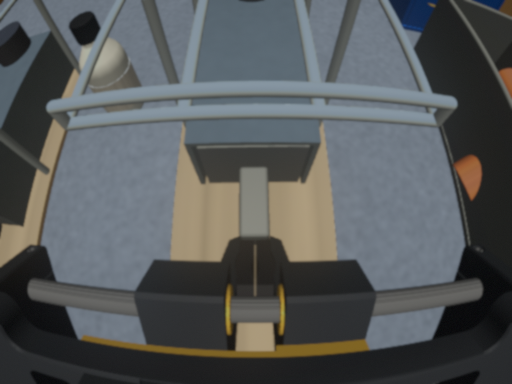

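```bash
python3 - <<'E'
from h import *
L=38;q=Q(L,True)
robot.move_l(S(-80,0,26),q,vel=0.06)
robot.move_l(S(-160,0,130),q,vel=0.15)
snap("w12");print(robot.read_time_s())
im=cv2.imread("pics/w12.png");cv2.imwrite("pics/w12c.png",cv2.resize(im[90:240,200:310],None,fx=5,fy=4,interpolation=cv2.INTER_CUBIC)[:600])
robot.goto(S(-230,0,300),Q(0,True))
robot.pause(0.3)
for n in("side","top"):
    p,d=read_camera(n);cv2.imwrite(f"pics/z_{n}.png",cv2.cvtColor(p,cv2.COLOR_RGB2BGR))
E
```

```text
41.8833
```

View pics/w12c.png

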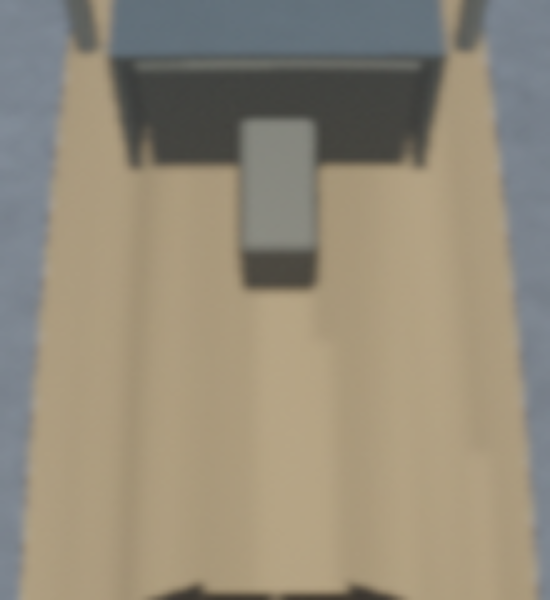

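View pics/z_side.png

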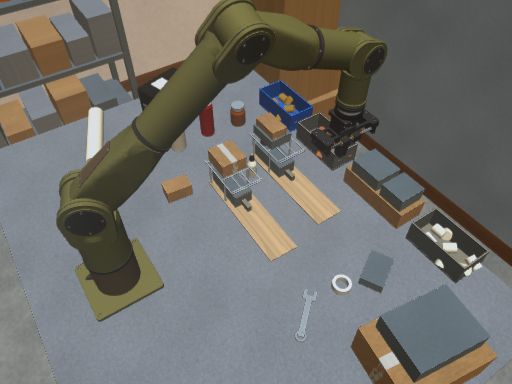

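View pics/z_top.png

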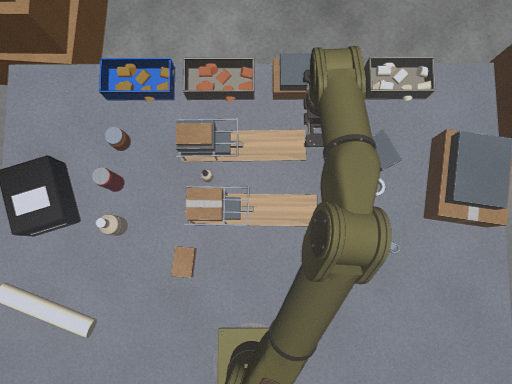

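```bash
python3 - <<'E'
from h import *
f=lambda l,z:print(np.round(toS(wray("w12",np.array(l)/[5,4.]+[199.6,89.6],z)),1).tolist())
f([(242,250),(316,250)],.030);f([(155,163),(403,163),(135,167),(419,167)],.006);f([(110,56),(443,56)],.057)
robot.sign_off();print(robot.read_time_s())
E
```

```text
[[-39.0, 6.8, 30.0], [-39.0, -7.6, 30.0]]
[[2.7, 27.2, 6.0], [2.7, -28.0, 6.0], [1.4, 31.6, 6.0], [1.4, -31.5, 6.0]]
[[0.3, 32.2, 57.0], [0.3, -32.0, 57.0]]
the job is handed in; nothing more can be done
the job is handed in; nothing more can be done
```

The back-to-front tray was the one in the far stand. I pulled it out, turned it end for end above the landing, set it down upright and slid it in plain end first. I then pushed it home on its pull with closed fingertips, and handed the job in at about 43 s on the robot's clock.

- **Catch:** the push peaked at about 21 N along the sleeve, slightly above the 6–16 N you quoted. The force then fell to 2 N as the tray passed the catch, and the tray ran on to a hard stop. My last push against that stop reached about 27 N along the sleeve (35 N total wrist force).
- **Final position:** the last wrist picture puts the pull's end 39 mm outside the mouth, against a nominal 40. The body is flush with the mouth within the 1–2 mm measurement error.
- **Let go and clear:** the gripper had released the tray and was raised well clear.
- **Everything else:** the other tray and the things on the bench look unmoved in the final side and top views. I judged this by eye only, and the arm hides the wrench, the tape and part of the grey box in the top view.
- **False stops:** during insertion the force guard tripped twice right at the start of a move, well before the tray reached the mouth. I put these down to the jolt of starting, and slower moves with a higher guard then ran normally.

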